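# Rebalance a loaded centrifuge rotor

### The arm

A 6-joint arm with a two-finger parallel gripper is mounted at the origin on a cart in front of the work surface, level with it; the furniture and walls round the work are solid. World frame = base frame: x ahead of the robot, y to its left, z up, the work surface at z = 0. Lengths are in m, angles in rad, forces in N, time in s.
With the tool pointing down it reaches from about 0.275 to 0.725 m from the base axis. Payload 5.6 kg.
Tool frame: the origin (TCP) lies midway between the tips of the shut fingers; the grasp point (between the pads) lies 19 mm behind it; y points along the fingers, z is the direction in which the jaws open and shut, and the axes are right-handed (so a half turn about y gives the same grasp; the last joint's range is limited). The gripper opens to 85 mm and grips with 20 to 120 N. Pads are 22 mm wide; open, the fingers measure 114 mm over their backs; the gripper's body (76 mm by 85 mm) begins 54 mm behind the grasp point. The pads swing forward as they close: fully open they stand 13 mm farther back than shut.
Start: joints at [1.394, 0.255, 0.108, 0, -1.424, -0.285], TCP at [0.245, 0.492, 0.231] pointing down, gripper open.
Joint ranges: [-2.95, 2.95], [-1.21, 1.97], [-1.09, 1.5], [-2.87, 1.71], [-2.94, -0.07], [-3.05, 3.05]. Speed limits (rad/s): [2.57, 2.57, 3.14, 3.14, 3.14, 3.14].

### API

Orientations are given as a unit quaternion [w, x, y, z].
In Python, from workcell import * gives the robot as it stands.
- The arm moves only by the tool step_arm, never from a script. Its arguments are lists of equal length, an entry for each row: "dp": the shift along the world's x, y, z in m, a list of three; "roll": the turn about the world's z in rad; "grip": the opening, from 0 (shut) to 1 (fully open). A call has 1 to 5 rows; each row is the pose to reach, as a shift and turn from the pose measured when the call began; what a row does not reach only later rows make up. A row lasts 1/12 s, in which the tool goes at most 41.7 mm and 7.16 degrees, less where a joint would pass 70% of its speed; a pose out of reach is approached as far as the arm can. A call with a gripper value outside its range is refused whole. The fingers move at their own pace and stop on an object; the grip force is fixed at half the most. Time passes only in rows, so rows that repeat a pose let the fingers close. It gives the time, the measured TCP pose, the force and the opening at its end, in the units of the state.
- observe(): the state, without advancing time (a new reading comes with each control period).
- get_image(name): name is "scene" or "side" or "wrist"; returns (picture, depth): 420x560x3 uint8, red, green, blue; 420x560 float32, m along the optical axis (not along the pixel's ray), 0 where there is no reading.
- get_calibration(name): a dict with "camera_matrix" (3x3 intrinsics, pixels), "rvec" (rotation vector, rad) and "tvec" (3), from world to camera coordinates, as OpenCV has them. Camera axes: x right, y down, z forward; pixel columns grow to the right and rows downward; lengths in m; the calibration is good to about 2 mm. The wrist camera is an equidistant fisheye: a pixel r from the principal point sees the ray r / f radians off the axis. A picture is of the moment at which its call begins: read the wrist's pose just before it. get_calibration takes no time and is no camera call; for the wrist camera it gives the pose at the moment of the call.
- finish_job(): hands the job in, once; it reports no verdict.
The state is a dict: "clock": time; "q": joint angles; "joint_vel": joint speeds; "joint_efforts": joint torques, N m; "eef_pos": TCP position; "tool_rot": TCP orientation; "ft_force": force on the tool from outside, world axes, zero at the start; "torque": the same for the moment, N m; "grip_width": finger opening in m.
Only numpy, scipy, OpenCV 4.12 (cv2) and the standard library are available. Lean on these libraries where they do the work, as an engineer would, in place of code of your own. Each camera call takes 0.05 s, during which the arm holds its last target. There are 200 camera calls.

### The job

This centrifuge rotor was loaded out of balance: no tube faces its twin. Rearrange the tubes, parking one in the white rack on the way, until every tube stands directly opposite its twin with all six fully home in the rotor's wells; keep the tubes upright, and leave the wash bottle and the timer where they are.

Things in the scene. Friction and masses are not known exactly. Their poses are not given: they have to be found in the camera images.
- vial_1: Small capped sample vial, 63 mm tall: clear round body 16 mm across and 40 mm high, then, above a neck, a cream cap 20.8 mm across from 46 mm to the top at 63 mm. Lift by the cap. Origin: centre of its underside, z up along the vial. Wells take its lowest 42 mm. Twin of vial_2: same kind, weight and fill.
- vial_2: Small capped sample vial, 63 mm tall: clear round body 16 mm across and 40 mm high, then, above a neck, a cream cap 20.8 mm across from 46 mm to the top at 63 mm. Lift by the cap. Origin: centre of its underside, z up along the vial. Wells take its lowest 42 mm. Twin of vial_1: same kind, weight and fill.
- open_tube_1: Open round glass culture tube with bluish bands, no cap, 90 mm tall, 18 mm across over its whole height, flat-bottomed. Take by the upper wall. Origin: centre of its underside, z up along the tube. Wells take its lowest 42 mm. Twin of open_tube_2: same kind, weight and fill.
- open_tube_2: Open round glass culture tube with bluish bands, no cap, 90 mm tall, 18 mm across over its whole height, flat-bottomed. Take by the upper wall. Origin: centre of its underside, z up along the tube. Wells take its lowest 42 mm. Twin of open_tube_1: same kind, weight and fill.
- screw_tube_1: Frosted screw-cap tube, 98.5 mm tall: body 17 mm across, foot tapered to 12 mm, ribbed black cap 22 mm across from 83 mm to the top. Lift by the cap. Origin: centre of its underside, z up along the tube. Wells take its lowest 42 mm. Twin of screw_tube_2: same kind, weight and fill.
- screw_tube_2: Frosted screw-cap tube, 98.5 mm tall: body 17 mm across, foot tapered to 12 mm, ribbed black cap 22 mm across from 83 mm to the top. Lift by the cap. Origin: centre of its underside, z up along the tube. Wells take its lowest 42 mm. Twin of screw_tube_1: same kind, weight and fill.
- rotor: Six-place centrifuge rotor on a grey stand, 182 mm across, fixed. Origin: on its axis at the bench top. Six upright steel wells at 75 mm radius, at 0, 60, 120, 180, 240 and 300 degrees from its x axis; wells 180 degrees apart face each other. Bore 21 mm, flaring to 27 mm in the top 6 mm; rim 60 mm, floor 18 mm above the bench. Nut on the axis: 75 mm high. At the start every well holds a tube.
- rack: White plastic rack, a block 134 mm (its x) by 48 mm (y) by 50 mm high, fixed. Origin: centre of its underside. Three empty round wells at x = -42, 0 and +42 mm (y = 0): bore 21 mm, 3 mm chamfer, mouths 50 mm and floors 8 mm above the bench. Free places to park a tube.
- wash_bottle: Plastic wash bottle with blue cap and bent spout, 61 x 98 x 187 mm, standing loose at the right behind the work. Origin: centre of its underside. To be left alone.
- timer: White bench timer with a sloped display, 47 x 75 x 84 mm, standing loose at the left behind the work. Origin: centre of its underside. To be left alone.
Mind the look-alikes: they are no part of the job. Leave any yellow look-alike of the screw_tube_1 alone.

How it is judged:
By the outcome, as a careful person would: the job done as asked, in the order asked, and still so for the second after the job is handed in, with the robot touching nothing.
It also fails if it takes over 88 s, if anything falls off the work surface, if the arm or the gripper's body presses on something with over 40 N, if the wrist force passes 120 N, or if a joint passes its speed limit or range.

## Working session

There is one attempt and no reset: what is moved stays moved. The work goes in short steps, Python scripts to look and compute and a tool call to move; the robot and the scene stay as the last step left them, time stands still between calls to the robot, and variables do not carry over. Pictures are saved under pics/ and viewed, about 12 in all and at most 16, crops included, and the job is handed in when it is done.

Besides the shell and the picture viewer there is one more tool, called after "Emit:" as name(argument=value, ...) on one line, values as JSON. step_arm: Moves the arm, as the interface text tells. Its arguments: {"type":"object","properties":{"dp":{"type":"array"},"roll":{"type":"array"},"grip":{"type":"array"}},"required":["dp","roll","grip"]}

```bash
ls; mkdir -p pics; cat > h.py <<'E'
from workcell import *
import numpy as np, cv2
def snap(n,f):
    K=get_calibration(n); im,d=get_image(n); cv2.imwrite('pics/'+f+'.png',im[:,:,::-1]); np.savez('pics/'+f+'.npz',im=im,d=d,K=K['camera_matrix'],r=np.array(K['rvec']),t=np.array(K['tvec'])); return im,d,K
def load(f):
    z=np.load('pics/'+f+'.npz'); return z['im'],z['d'],dict(camera_matrix=z['K'],rvec=z['r'],tvec=z['t'])
def ray(K,u,v,fish=False):
    M=np.array(K['camera_matrix']); R=cv2.Rodrigues(np.array(K['rvec'],float).ravel())[0]; t=np.array(K['tvec'],float).ravel()
    a=np.array([(u-M[0,2])/M[0,0],(v-M[1,2])/M[1,1]])
    if fish:
        th=np.linalg.norm(a); s=np.sin(th)/max(th,1e-9); d=np.array([a[0]*s,a[1]*s,np.cos(th)])
    else: d=np.array([a[0],a[1],1.])
    return -R.T@t, R.T@d
def onz(K,u,v,z,fish=False):
    c,d=ray(K,u,v,fish); return c+d*(z-c[2])/d[2]
def cloud(d,K):
    v,u=np.nonzero(d>0); M=np.array(K['camera_matrix']); z=d[v,u]
    P=np.stack([(u-M[0,2])/M[0,0]*z,(v-M[1,2])/M[1,1]*z,z],1)
    R=cv2.Rodrigues(np.array(K['rvec'],float).ravel())[0]; t=np.array(K['tvec'],float).ravel()
    return (P-t)@R,u,v
E
python3 - <<'E'
from h import *
print(observe())
for n in('scene','side','wrist'):
    im,d,K=snap(n,n+'0'); print(n,K,(d>0).mean())
a=[cv2.imread('pics/%s0.png'%n) for n in('scene','side')]
cv2.imwrite('pics/ab.png',cv2.resize(np.vstack(a),None,fx=.714,fy=.714))
E
```

```text
pics
{'clock': 0.0, 'q': array([ 1.39364257e+00,  2.55754527e-01,  1.07008498e-01, -4.69665556e-04,
       -1.42386453e+00, -2.84583979e-01]), 'joint_vel': array([ 4.81914127e-04, -4.10479786e-05,  1.38358815e-03,  3.21192303e-04,
        1.21638627e-03,  1.45430909e-03]), 'joint_efforts': array([ 8.61876833e-04, -3.86631596e+01,  2.37940156e+01,  5.36524147e+00,
       -6.07528724e-03, -1.49432151e-05]), 'eef_pos': array([0.24476632, 0.49199617, 0.23039414]), 'tool_rot': array([ 0.1619559 , -0.16169677, -0.68769057,  0.68898921]), 'ft_force': array([0.65699283, 0.07946656, 0.88523754]), 'torque': array([-0.00236311, -0.01459344, -0.02126297]), 'grip_width': 0.0855319000162843}
scene {'camera_matrix': array([[514.16247843,   0.        , 282.97903995],
       [  0.        , 514.16247843, 214.94074073],
       [  0.        ,   0.        ,   1.        ]]), 'rvec': array([ 2.03309682, -1.10699323,  0.52465207]), 'tvec': array([-0.26592966,  0.35684763,  0.91661796])} 0.9959438775510204
side {'camera_matrix': array([[474.78900548,   0.        , 283.74642003],
       [  0.        , 474.78900548, 208.93031701],
       [  0.        ,   0.        ,   1.        ]]), 'rvec': array([ 0.25177046, -2.78484609,  1.21643153]), 'tvec': array([0.58612976, 0.07966823, 1.03680583])} 0.9959863945578231
wrist {'camera_matrix': array([[325.1922621 ,   0.        , 285.78441851],
       [  0.        , 325.1922621 , 219.86292739],
       [  0.        ,   0.        ,   1.        ]]), 'rvec': array([-1.54562652,  2.4959964 ,  0.41616569]), 'tvec': array([ 0.54810928, -0.04174102,  0.38312962])} 0.9961437074829932
```

View pics/scene0.png

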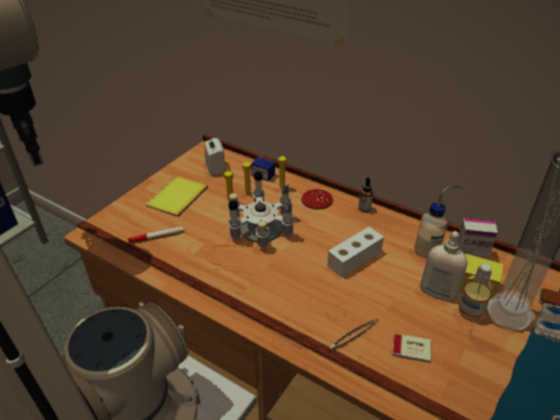

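View pics/side0.png

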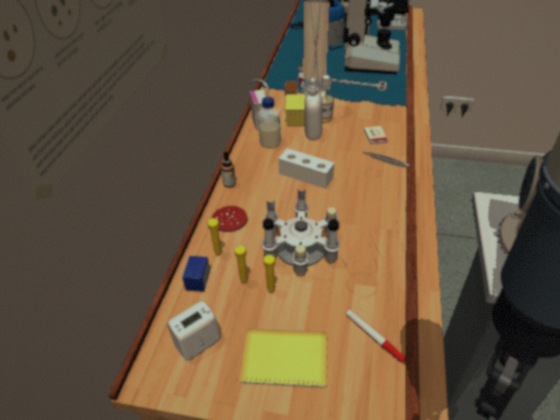

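```bash
python3 - <<'E'
from h import *
a=load('scene0')[0][150:260,205:315]; b=load('side0')[0][180:280,245:355]
b=cv2.copyMakeBorder(b,0,10,0,0,cv2.BORDER_CONSTANT)
o=cv2.resize(np.hstack([a,b]),None,fx=3.6,fy=3.6,interpolation=cv2.INTER_CUBIC)
cv2.imwrite('pics/c1.png',np.clip(o[:,:,::-1].astype(float)*1.5,0,255).astype('uint8'))
A=[]
for n in('scene0','side0'):
    im,d,K=load(n); P,u,v=cloud(d,K); M=(P[:,0]>.2)&(P[:,0]<.8)&(abs(P[:,1])<.5)&(P[:,2]>-.05)&(P[:,2]<.25); P=P[M]
    print(n,'table z',np.percentile(P[:,2],[30,50,60])); A.append(P)
P=np.vstack(A)
# height map
H=np.zeros((300,500)); ix=((P[:,0]-.2)/.002).astype(int); iy=((.5-P[:,1])/.002).astype(int)
np.maximum.at(H,(ix,iy),P[:,2])
cv2.imwrite('pics/hm.png',np.clip(H*2000,0,255).astype('uint8')[::-1])
E
```

```text
scene0 table z [0.00203332 0.00381375 0.00570793]
side0 table z [0.00104908 0.00227015 0.00319393]
```

View pics/c1.png

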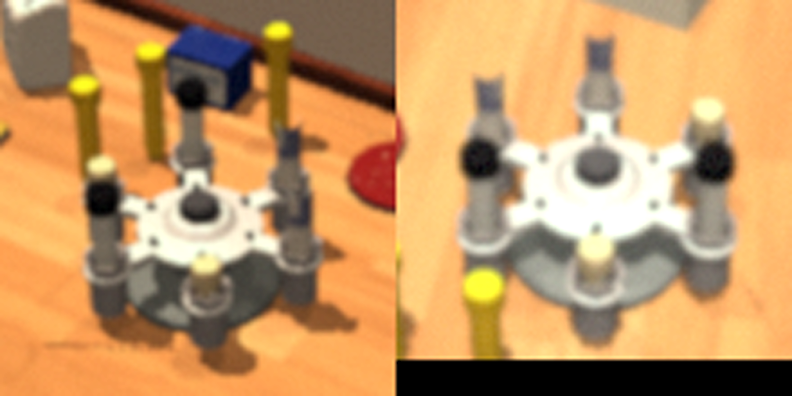

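View pics/hm.png

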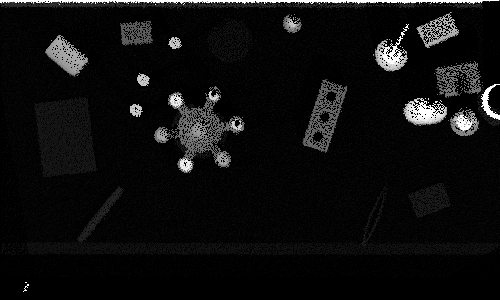

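```bash
cat > m.py <<'E'
from h import *
from scipy.optimize import least_squares
px=[(176,100),(213,95),(236,124),(223,159),(186,165),(162,135)]
top=[.1165,.108,.108,.081,.1165,.081]; nm='SOOVSV'
C={n:cloud(*load(n)[1:])[0] for n in('scene0','side0')}
for n,P in C.items():
    res=[]
    for (c,r),h,k in zip(px,top,nm):
        x,y=.2+.002*(299-r),.5-.002*c
        Q=P[(np.hypot(P[:,0]-x,P[:,1]-y)<.018)&(P[:,2]>h-.03)]
        zt=np.percentile(Q[:,2],95); Q=Q[Q[:,2]>zt-(.008 if k=='O' else .005)]
        (cx,cy),rr=cv2.minEnclosingCircle(Q[:,:2].astype(np.float32)); m=np.median(Q[:,:2],0)
        res.append((cx,cy)); print(n,k,len(Q),np.round(zt,4),np.round([cx,cy,rr],4),np.round(m,4))
    res=np.array(res)
    f=lambda p:(res-np.stack([p[0]+.075*np.cos(p[2]-np.arange(6)*np.pi/3),p[1]+.075*np.sin(p[2]-np.arange(6)*np.pi/3)],1)).ravel()
    s=least_squares(f,[*res.mean(0),1.]); print('rotor',np.round(s.x,4),np.round(s.fun.reshape(6,2)*1000,1).tolist())
    Q=P[(P[:,2]>.043)&(P[:,2]<.06)&(P[:,0]>.46)&(P[:,0]<.68)&(P[:,1]>-.21)&(P[:,1]<-.09)]
    print('rack',cv2.minAreaRect(Q[:,:2].astype(np.float32)*1000),np.median(Q[:,2]))
E
python3 m.py
```

```text
scene0 S 43 0.1202 [0.5972 0.1466 0.0119] [0.5981 0.1475]
scene0 O 23 0.1096 [0.6057 0.0713 0.0084] [0.6037 0.0696]
scene0 O 25 0.1088 [0.5492 0.0244 0.0092] [0.5454 0.022 ]
scene0 V 48 0.0835 [0.4819 0.0535 0.0118] [0.4799 0.0547]
scene0 S 50 0.1202 [0.4682 0.1263 0.0116] [0.469  0.1271]
scene0 V 37 0.0845 [0.5284 0.1748 0.0102] [0.5272 0.1735]
rotor [0.5384 0.0995 0.6689] [[-0.1, 0.6], [-2.5, -0.5], [-0.1, -0.9], [2.3, 0.5], [-0.5, -0.9], [0.8, 1.1]]
rack ((568.15478515625, -149.40138244628906), (52.092247009277344, 139.55995178222656), 71.71987915039062) 0.05184654161982118
side0 S 74 0.1192 [0.6001 0.147  0.0119] [0.5992 0.149 ]
side0 O 27 0.1078 [0.61   0.0745 0.0089] [0.607  0.0787]
side0 O 22 0.1094 [0.5514 0.0282 0.0087] [0.5506 0.0325]
side0 V 56 0.0828 [0.4818 0.0555 0.0109] [0.4822 0.0566]
side0 S 76 0.1191 [0.4717 0.1289 0.0114] [0.4707 0.1302]
side0 V 66 0.0828 [0.5302 0.1756 0.0107] [0.5298 0.1767]
rotor [0.5409 0.1016 0.6658] [[0.2, -1.0], [-0.5, 0.8], [-0.0, 0.8], [-0.1, 0.3], [0.5, -0.7], [-0.1, -0.3]]
rack ((568.7489013671875, -150.76400756835938), (54.0704231262207, 135.1735076904297), 71.933837890625) 0.050950742733847774
```

```bash
cat > s.py <<'E'
from h import *
from scipy.spatial.transform import Rotation as R
o=observe(); w,x,y,z=o['tool_rot']; M=R.from_quat([x,y,z,w]).as_matrix()
print('t%.2f'%o['clock'],'p',np.round(o['eef_pos'],4),'jaw deg %.1f'%np.degrees(np.arctan2(M[1,2],M[0,2])),'down',np.round(M[:,1],3),'F',np.round(o['ft_force'],1),'w %.4f'%o['grip_width'],'q',np.round(o['q'],2))
E
python3 s.py
```

```text
t0.15 p [0.2449 0.4921 0.2306] jaw deg -116.5 down [-0.001 -0.001 -1.   ] F [ 0.7  0.6 -0.3] w 0.0855 q [ 1.39  0.26  0.11 -0.   -1.42 -0.28]
```

Emit:
step_arm(dp=[[0.02,-0.035,0],[0.04,-0.07,0],[0.06,-0.105,0],[0.08,-0.14,0],[0.1,-0.175,0]], roll=[0,0,0,0,0], grip=[1,1,1,1,1])

```text
clock: 0.57
eef_pos: [0.3452, 0.3152, 0.2304]
tool_rot: [0.162, -0.161, -0.688, 0.689]
ft_force: [0.9, -0.1, -0.7]
grip_width: 0.0855
```

Emit:
step_arm(dp=[[0.02,-0.037,0],[0.04,-0.074,0],[0.06,-0.111,0],[0.08,-0.148,0],[0.1,-0.185,0]], roll=[0,0,0,0,0], grip=[0.55,0.55,0.55,0.55,0.55])

```text
clock: 0.98
eef_pos: [0.4437, 0.1315, 0.2305]
tool_rot: [0.162, -0.161, -0.688, 0.689]
ft_force: [0.8, 0.2, 0.3]
grip_width: 0.0469
```

Emit:
step_arm(dp=[[0.018,-0.036,0],[0.036,-0.073,0],[0.036,-0.073,0]], roll=[0,0,0], grip=[0.55,0.55,0.55])

```text
clock: 1.23
eef_pos: [0.4813, 0.0527, 0.23]
tool_rot: [0.164, -0.163, -0.687, 0.689]
ft_force: [-0.4, 0.9, -0.1]
grip_width: 0.0466
```

```bash
python3 s.py; python3 - <<'E'
from h import *
im,d,K=snap('wrist','w1')
print(ray(K,K['camera_matrix'][0,2],K['camera_matrix'][1,2]))
E
```

```text
t1.23 p [0.4813 0.0527 0.23  ] jaw deg -116.8 down [-0.002 -0.003 -1.   ] F [-0.4  0.9 -0.1] w 0.0466 q [ 0.44  0.13 -0.06  0.   -1.39  0.67]
(array([0.55730899, 0.01420958, 0.37390094]), array([-0.2929873 ,  0.14273602, -0.94540196]))
```

View pics/w1.png

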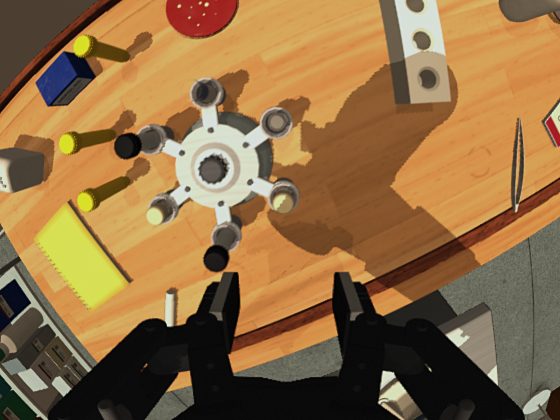

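```bash
python3 - <<'E'
from h import *
im,d,K=load('w1')
for n,u,v,z in [('nut',213,170,.075),('V3',284,201,.081),('S4',216,258,.1165),('S0',127,146,.1165),('V5',154,214,.081),('O2',282,116,.108),('O1',205,88,.108),('rk',428,77,.05),('rk',422,40,.05),('rk',416,4,.05)]:
    print(n,np.round(onz(K,u,v,z,True),4))
cv2.imwrite('pics/w1c.png',cv2.resize(im[60:280,100:310,::-1],None,fx=2.7,fy=2.7,interpolation=cv2.INTER_CUBIC))
E
```

```text
nut [0.5402 0.0983 0.075 ]
V3 [0.4839 0.0515 0.081 ]
S4 [0.4735 0.1247 0.1165]
S0 [0.5981 0.1439 0.1165]
V5 [0.5316 0.1732 0.081 ]
O2 [0.5551 0.0173 0.108 ]
O1 [0.6057 0.0619 0.108 ]
rk [ 0.5301 -0.1387  0.05  ]
rk [ 0.5686 -0.1503  0.05  ]
rk [ 0.6071 -0.1635  0.05  ]
```

View pics/w1c.png

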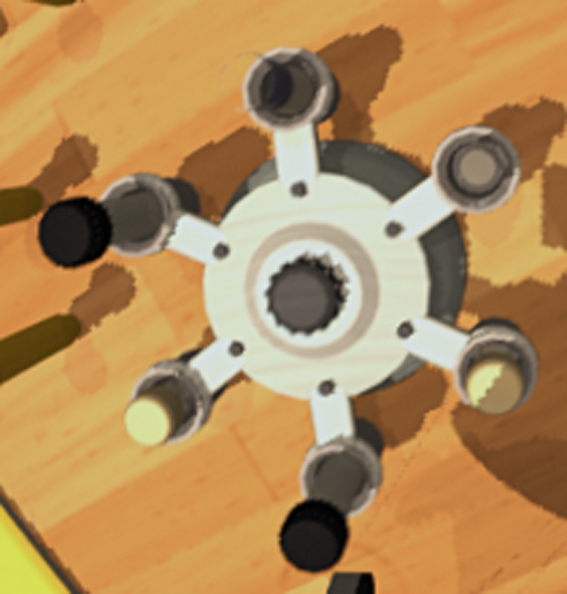

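```bash
python3 - <<'E'
from h import *
from scipy.optimize import least_squares
im,d,K=load('w1')
c=[(139,214),(289,89),(477,170),(496,367),(342,476),(172,398)]
res=np.array([onz(K,100+a/2.7,60+b/2.7,.06,True)[:2] for a,b in c])
ang=lambda p:p[2]-np.arange(6)*np.pi/3
f=lambda p:(res-np.stack([p[0]+.075*np.cos(ang(p)),p[1]+.075*np.sin(ang(p))],1)).ravel()
s=least_squares(f,[.54,.1,.66]); print(s.x,np.round(s.fun.reshape(6,2)*1e3,1)); p=s.x
print(np.round(np.stack([p[0]+.075*np.cos(ang(p)),p[1]+.075*np.sin(ang(p))],1),4))
for a,b,z in[(313,537,.1165),(75,231,.1165),(150,419,.081),(495,384,.081)]: print(np.round(onz(K,100+a/2.7,60+b/2.7,z,True),4))
E
```

```text
[0.54075976 0.09803147 0.66984494] [[-1.1 -0.6]
 [-1.4  0.6]
 [-0.6  1.6]
 [ 1.6  0.6]
 [ 0.7 -0.4]
 [ 0.8 -1.9]]
[[0.5996 0.1446]
 [0.6105 0.0704]
 [0.5517 0.0238]
 [0.482  0.0515]
 [0.471  0.1257]
 [0.5298 0.1722]]
[0.4728 0.1252 0.1165]
[0.5981 0.143  0.1165]
[0.5298 0.1724 0.081 ]
[0.4832 0.0526 0.081 ]
```

Emit:
step_arm(dp=[[0.001,0,-0.04],[0.001,0,-0.08],[0.001,0,-0.115],[0.001,0,-0.14],[0.001,0,-0.154]], roll=[0,0,0,0,0], grip=[0.55,0.55,0.55,0.55,0.55])

```text
clock: 1.7
eef_pos: [0.4787, 0.0554, 0.0723]
tool_rot: [0.166, -0.161, -0.686, 0.69]
ft_force: [-0.4, -0.0, -0.4]
grip_width: 0.0471
```

```bash
python3 s.py; python3 - <<'E'
from h import *
im,d,K=snap('wrist','w2')
E
```

```text
t1.70 p [0.4787 0.0554 0.0723] jaw deg -116.7 down [-0.007 -0.003 -1.   ] F [-0.4 -0.  -0.4] w 0.0471 q [ 0.44  0.24 -0.34 -0.   -1.    0.66]
```

View pics/w2.png

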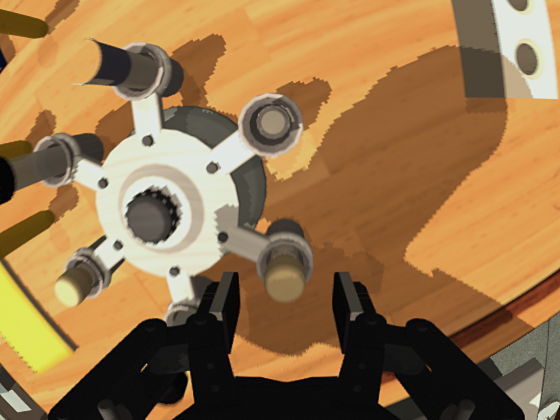

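```bash
python3 - <<'E'
from h import *
im,d,K=load('w2')
for v in(284,288): print(np.round(onz(K,286,v,.081,True),4))
E
```

```text
[0.4839 0.0517 0.081 ]
[0.4819 0.0528 0.081 ]
```

Emit:
step_arm(dp=[[0.002,-0.001,-0.004],[0.003,-0.002,-0.007],[0.003,-0.002,-0.007]], roll=[0,0,0], grip=[0.55,0.55,0.55])

```text
clock: 2.0
eef_pos: [0.4811, 0.0536, 0.0641]
tool_rot: [0.166, -0.16, -0.686, 0.69]
ft_force: [0.3, 0.1, 0.8]
grip_width: 0.0473
```

Emit:
step_arm(dp=[[0.001,-0.001,0.001],[0.001,-0.001,0.001],[0.001,-0.001,0.001],[0.001,-0.001,0.001],[0.001,-0.001,0.001]], roll=[0,0,0,0,0], grip=[0.0,0,0,0,0])

```text
clock: 2.42
eef_pos: [0.4834, 0.0529, 0.0664]
tool_rot: [0.165, -0.161, -0.686, 0.69]
ft_force: [-0.3, 0.3, 7.2]
grip_width: 0.0181
```

Emit:
step_arm(dp=[[0,0,0.01],[0,0,0.03],[0,0,0.05],[0,0,0.07],[0,0,0.07]], roll=[0,0,0,0,0], grip=[0.0,0,0,0,0])

```text
clock: 2.83
eef_pos: [0.4856, 0.0533, 0.1405]
tool_rot: [0.163, -0.163, -0.688, 0.689]
ft_force: [0.9, 0.9, 1.0]
grip_width: 0.0184
```

```bash
python3 s.py; python3 - <<'E'
from h import *
im,d,K=snap('wrist','w3')
E
```

```text
t2.83 p [0.4856 0.0533 0.1405] jaw deg -116.7 down [ 0.    -0.002 -1.   ] F [0.9 0.9 1. ] w 0.0184 q [ 0.43  0.18 -0.22  0.   -1.17  0.67]
```

View pics/w3.png

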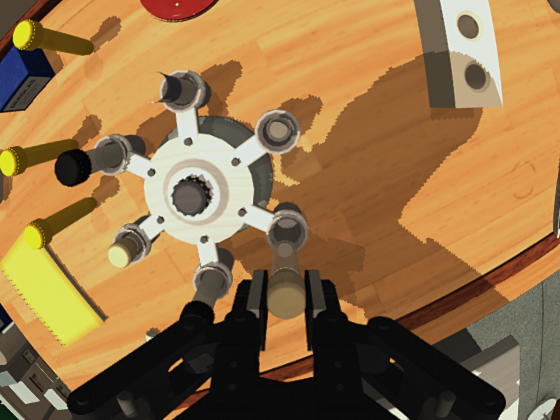

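Emit:
step_arm(dp=[[0.009,-0.039,0.005],[0.018,-0.078,0.01],[0.027,-0.117,0.01],[0.036,-0.156,0.005],[0.044,-0.191,0]], roll=[0,0,0,0,0], grip=[0.0,0,0,0,0])

```text
clock: 3.3
eef_pos: [0.5284, -0.1397, 0.1379]
tool_rot: [0.164, -0.162, -0.687, 0.689]
ft_force: [0.6, 0.6, 0.0]
grip_width: 0.0182
```

Emit:
step_arm(dp=[[0,0,0],[0,0,0]], roll=[0,0], grip=[0.0,0])

```text
clock: 3.47
eef_pos: [0.5274, -0.1414, 0.136]
tool_rot: [0.167, -0.163, -0.687, 0.688]
ft_force: [0.8, 0.6, 0.4]
grip_width: 0.0182
```

```bash
python3 s.py; python3 - <<'E'
from h import *
im,d,K=snap('wrist','w4')
im2,d,K2=snap('side','s4')
a=cv2.resize(im[140:360,180:400],None,fx=1.8,fy=1.8); b=cv2.resize(im2[120:230,255:365],None,fx=3.6,fy=3.6)
cv2.imwrite('pics/c4.png',np.hstack([a,b])[:,:,::-1])
E
```

```text
t3.47 p [ 0.5274 -0.1414  0.136 ] jaw deg -116.9 down [-0.006 -0.001 -1.   ] F [0.8 0.6 0.4] w 0.0182 q [ 0.03  0.3  -0.08  0.   -1.2   1.08]
```

View pics/c4.png

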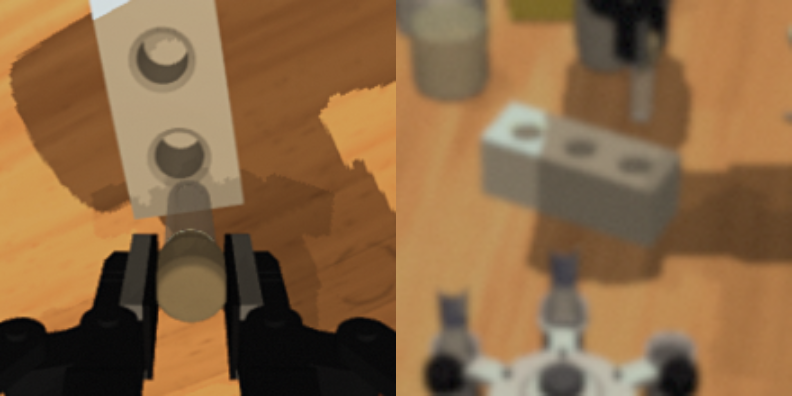

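```bash
python3 - <<'E'
from h import *
im,d,K=load('w4')
for n,u,v,z in[('far',270,171,.05),('near',279.4,225.5,.05),('bot front edge',284.5,240.5,.0885),('cap top',286,302,.151)]: print(n,np.round(onz(K,u,v,z,True),4))
im,d,K=load('s4')
for n,u,v,z in[('w',255+527/3.6,120+131/3.6,.05),('w',255+582/3.6,120+148/3.6,.05),('w',255+635/3.6,120+165/3.6,.05),('bot near edge',255+640/3.6,120+120/3.6,.0885)]: print(n,np.round(onz(K,u,v,z),4))
E
```

```text
far [ 0.57   -0.1517  0.05  ]
near [ 0.53   -0.1387  0.05  ]
bot front edge [ 0.5319 -0.1439  0.0885]
cap top [ 0.527  -0.1422  0.151 ]
w [ 0.3322 -0.2065  0.05  ]
w [ 0.2946 -0.1926  0.05  ]
w [ 0.2594 -0.179   0.05  ]
bot near edge [ 0.2634 -0.1774  0.0885]
```

Emit:
step_arm(dp=[[0.0025,0.003,0],[0.0025,0.003,-0.012],[0.0025,0.003,-0.024],[0.0025,0.003,-0.034],[0.0025,0.003,-0.042]], roll=[0,0,0,0,0], grip=[0.0,0,0,0,0])

```text
clock: 3.98
eef_pos: [0.532, -0.1361, 0.0968]
tool_rot: [0.162, -0.163, -0.687, 0.689]
ft_force: [-0.8, -2.2, 26.2]
grip_width: 0.0182
```

Emit:
step_arm(dp=[[0,0,-0.01],[0,0,-0.02],[0,0,-0.028],[0,0,-0.034]], roll=[0,0,0,0], grip=[0.0,0,0,0])

```text
clock: 4.32
eef_pos: [0.5315, -0.1359, 0.0618]
tool_rot: [0.163, -0.162, -0.687, 0.69]
ft_force: [-1.2, -1.8, 0.1]
grip_width: 0.0183
```

Emit:
step_arm(dp=[[-0.001,-0.001,-0.003],[-0.001,-0.001,-0.006],[-0.001,-0.001,-0.006]], roll=[0,0,0], grip=[0.0,0,0])

```text
clock: 4.57
eef_pos: [0.5312, -0.1368, 0.0565]
tool_rot: [0.162, -0.162, -0.687, 0.69]
ft_force: [-2.0, -0.1, 5.3]
grip_width: 0.0183
```

```bash
python3 s.py; python3 - <<'E'
from h import *
im,d,K=snap('wrist','w5')
im2,d,K2=snap('side','s5')
a=cv2.resize(im[140:360,180:400],None,fx=1.8,fy=1.8); b=cv2.resize(im2[120:230,255:365],None,fx=3.6,fy=3.6)
cv2.imwrite('pics/c5.png',np.hstack([a,b])[:,:,::-1])
E
```

```text
t4.57 p [ 0.5312 -0.1368  0.0565] jaw deg -116.5 down [-0.    -0.004 -1.   ] F [-2.  -0.1  5.3] w 0.0183 q [ 0.04  0.37 -0.2   0.   -1.    1.07]
```

View pics/c5.png

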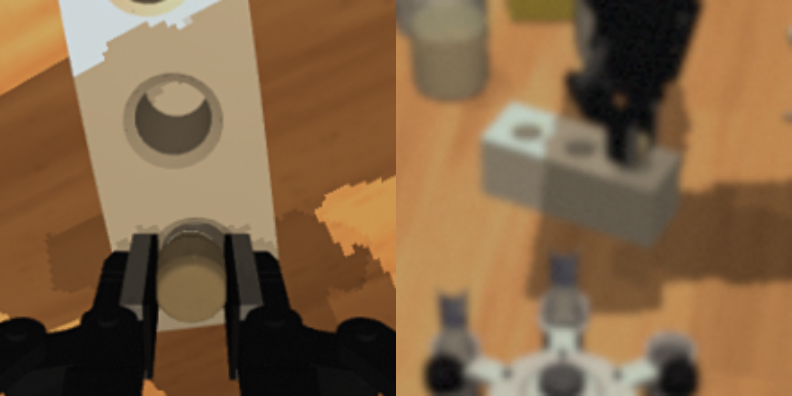

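Emit:
step_arm(dp=[[0,0,0],[0,0,0],[0,0,0.03],[0,0,0.065],[0,0,0.105]], roll=[0,0,0,0,0], grip=[0.5,0.5,0.55,0.55,0.55])

```text
clock: 5.08
eef_pos: [0.5299, -0.1364, 0.1611]
tool_rot: [0.163, -0.161, -0.687, 0.69]
ft_force: [1.1, -0.3, -0.1]
grip_width: 0.0469
```

Emit:
step_arm(dp=[[-0.01,0.04,0.01],[-0.02,0.08,0.01],[-0.03,0.12,0.01],[-0.04,0.16,0.01],[-0.049,0.2,0.01]], roll=[0,0,0,0,0], grip=[0.55,0.55,0.55,0.55,0.55])

```text
clock: 5.5
eef_pos: [0.4801, 0.0656, 0.1712]
tool_rot: [0.163, -0.161, -0.687, 0.689]
ft_force: [0.5, 1.0, 0.4]
grip_width: 0.0468
```

```bash
python3 s.py
```

```text
t5.50 p [0.4801 0.0656 0.1712] jaw deg -116.5 down [-0.003 -0.002 -1.   ] F [0.5 1.  0.4] w 0.0468 q [ 0.46  0.16 -0.17  0.   -1.25  0.65]
```

Move above S4 (0.472, 0.127) with a settling row, then measure its cap from close by.

Emit:
step_arm(dp=[[-0.004,0.035,-0.005],[-0.008,0.061,-0.01],[-0.008,0.061,-0.015],[-0.008,0.061,-0.015]], roll=[0,0,0,0], grip=[0.55,0.55,0.55,0.55])

```text
clock: 5.83
eef_pos: [0.4712, 0.1279, 0.155]
tool_rot: [0.163, -0.16, -0.687, 0.69]
ft_force: [-0.1, -0.6, 0.0]
grip_width: 0.0468
```

```bash
python3 s.py; python3 - <<'E'
from h import *
im,d,K=snap('wrist','w6')
a=cv2.resize(im[60:400,60:440],None,fx=1.6,fy=1.6)
cv2.imwrite('pics/c6.png',a[:,:,::-1])
E
```

```text
t5.83 p [0.4712 0.1279 0.155 ] jaw deg -116.4 down [-0.005 -0.002 -1.   ] F [-0.1 -0.6  0. ] w 0.0468 q [ 0.59  0.18 -0.19 -0.   -1.21  0.52]
```

View pics/c6.png

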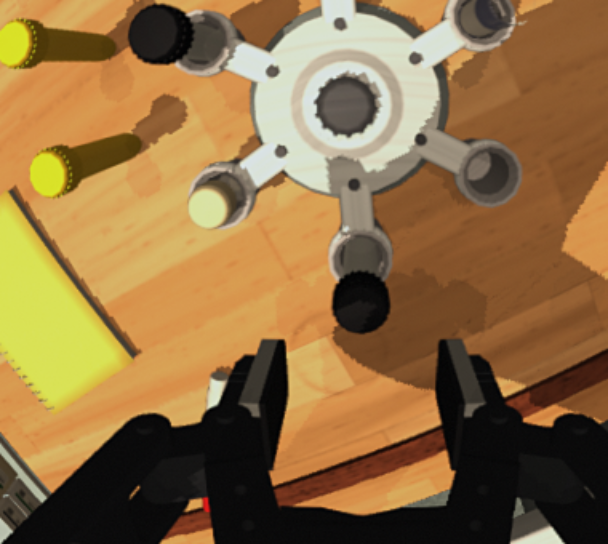

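```bash
python3 - <<'E'
from h import *
im,d,K=load('w6')
for n,u,v,z in[('S4',285.6,249,.1165),('well3',365.8,167.5,.06),('nut',276.5,125.5,.075)]: print(n,np.round(onz(K,u,v,z,True),4))
E
```

```text
S4 [0.4738 0.1256 0.1165]
well3 [0.4835 0.0526 0.06  ]
nut [0.5412 0.0988 0.075 ]
```

Emit:
step_arm(dp=[[0.0005,-0.001,-0.02],[0.0005,-0.001,-0.04],[0.0005,-0.001,-0.054],[0.0005,-0.001,-0.058],[0.0005,-0.001,-0.058]], roll=[0,0,0,0,0], grip=[0.55,0.55,0.55,0.55,0.55])

```text
clock: 6.3
eef_pos: [0.4719, 0.1246, 0.0969]
tool_rot: [0.164, -0.161, -0.687, 0.69]
ft_force: [0.0, 0.3, 0.5]
grip_width: 0.0473
```

Emit:
step_arm(dp=[[0.001,0.001,0],[0.001,0.001,0],[0.001,0.001,0],[0.001,0.001,0],[0.001,0.001,0]], roll=[0,0,0,0,0], grip=[0,0,0,0,0])

```text
clock: 6.72
eef_pos: [0.4739, 0.126, 0.0983]
tool_rot: [0.163, -0.161, -0.687, 0.689]
ft_force: [-0.5, -0.2, 6.5]
grip_width: 0.0193
```

Emit:
step_arm(dp=[[0,0,0.01],[0,0,0.025],[0,0,0.045],[0,0,0.06],[0,0,0.06]], roll=[0,0,0,0,0], grip=[0,0,0,0,0])

```text
clock: 7.13
eef_pos: [0.4755, 0.1266, 0.1615]
tool_rot: [-0.162, 0.163, 0.688, -0.688]
ft_force: [0.5, -0.2, -0.0]
grip_width: 0.0191
```

```bash
python3 s.py; python3 - <<'E'
from h import *
im,d,K=snap('wrist','w7')
a=cv2.resize(im[60:400,100:440],None,fx=1.7,fy=1.7)
cv2.imwrite('pics/c7.png',a[:,:,::-1])
E
```

```text
t7.13 p [0.4755 0.1266 0.1615] jaw deg -116.5 down [ 0.002 -0.    -1.   ] F [ 0.5 -0.2 -0. ] w 0.0191 q [ 0.58  0.17 -0.18  0.   -1.22  0.53]
```

View pics/c7.png

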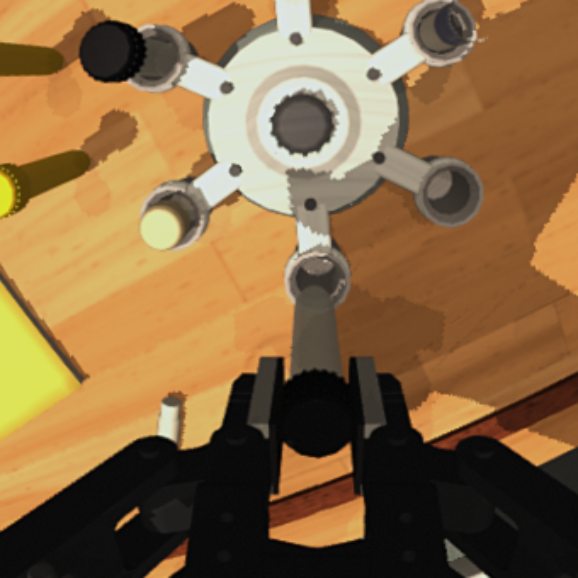

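Emit:
step_arm(dp=[[0.004,-0.035,0],[0.0085,-0.065,0],[0.0085,-0.074,0],[0.0085,-0.074,0],[0.0085,-0.074,0]], roll=[0,0,0,0,0], grip=[0,0,0,0,0])

```text
clock: 7.6
eef_pos: [0.4826, 0.0522, 0.1589]
tool_rot: [0.163, -0.162, -0.688, 0.689]
ft_force: [-0.9, 0.7, -1.4]
grip_width: 0.0189
```

```bash
python3 s.py; python3 - <<'E'
from h import *
im,d,K=snap('wrist','w8')
a=cv2.resize(im[120:380,150:410],None,fx=2.2,fy=2.2)
cv2.imwrite('pics/c8.png',a[:,:,::-1])
E
```

```text
t7.60 p [0.4826 0.0522 0.1589] jaw deg -116.6 down [-0.002 -0.001 -1.   ] F [-0.9  0.7 -1.4] w 0.0189 q [ 0.43  0.17 -0.19 -0.   -1.21  0.68]
```

View pics/c8.png

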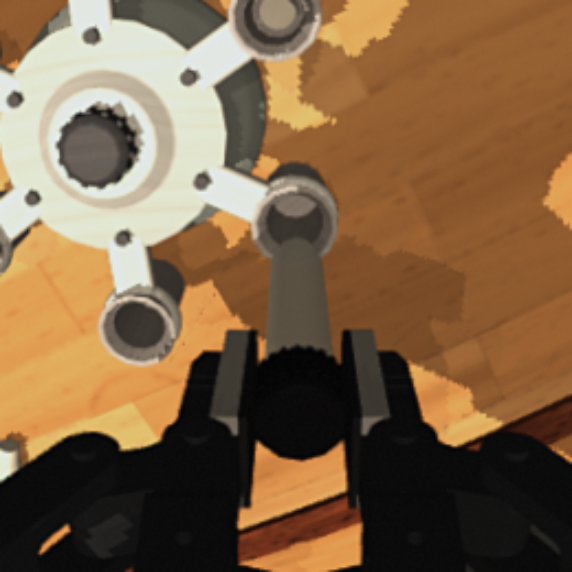

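Emit:
step_arm(dp=[[0.001,0,-0.012],[0.001,0,-0.024],[0.001,0,-0.034],[0.001,0,-0.042]], roll=[0,0,0,0], grip=[0,0,0,0])

```text
clock: 7.98
eef_pos: [0.4833, 0.0535, 0.116]
tool_rot: [0.163, -0.161, -0.688, 0.689]
ft_force: [0.1, -0.3, 0.1]
grip_width: 0.0185
```

Emit:
step_arm(dp=[[0,0,-0.007],[0,0,-0.013],[0,0,-0.018],[0,0,-0.018]], roll=[0,0,0,0], grip=[0,0,0,0])

```text
clock: 8.32
eef_pos: [0.4841, 0.0537, 0.0984]
tool_rot: [0.162, -0.161, -0.688, 0.689]
ft_force: [0.6, -1.0, 2.3]
grip_width: 0.0191
```

Emit:
step_arm(dp=[[0,0,-0.002],[0,0,-0.002],[0,0,-0.002]], roll=[0,0,0], grip=[0,0,0])

```text
clock: 8.57
eef_pos: [0.4854, 0.0536, 0.0982]
tool_rot: [0.161, -0.162, -0.688, 0.689]
ft_force: [-2.1, -1.3, 9.6]
grip_width: 0.0185
```

Emit:
step_arm(dp=[[0,0,0],[0,0,0],[0,0,0.02],[0,0,0.045],[0,0,0.07]], roll=[0,0,0,0,0], grip=[0.55,0.55,0.55,0.55,0.55])

```text
clock: 8.98
eef_pos: [0.4847, 0.0536, 0.1683]
tool_rot: [0.161, -0.161, -0.688, 0.689]
ft_force: [0.9, 0.5, 0.9]
grip_width: 0.0467
```

Emit:
step_arm(dp=[[0.033,-0.014,0],[0.06,-0.026,0],[0.067,-0.029,0],[0.067,-0.029,-0.01],[0.067,-0.029,-0.02]], roll=[0,0,0,0,0], grip=[0.55,0.55,0.55,0.55,0.55])

```text
clock: 9.4
eef_pos: [0.5515, 0.0248, 0.147]
tool_rot: [0.162, -0.162, -0.688, 0.689]
ft_force: [-0.7, 0.4, -1.3]
grip_width: 0.0469
```

```bash
python3 s.py; python3 - <<'E'
from h import *
im,d,K=snap('wrist','w9')
a=cv2.resize(im[120:380,150:410],None,fx=2.2,fy=2.2)
cv2.imwrite('pics/c9.png',a[:,:,::-1])
E
```

```text
t9.40 p [0.5515 0.0248 0.147 ] jaw deg -116.4 down [-0.001 -0.001 -1.   ] F [-0.7  0.4 -1.3] w 0.0469 q [ 0.33  0.3  -0.05  0.   -1.22  0.78]
```

View pics/c9.png

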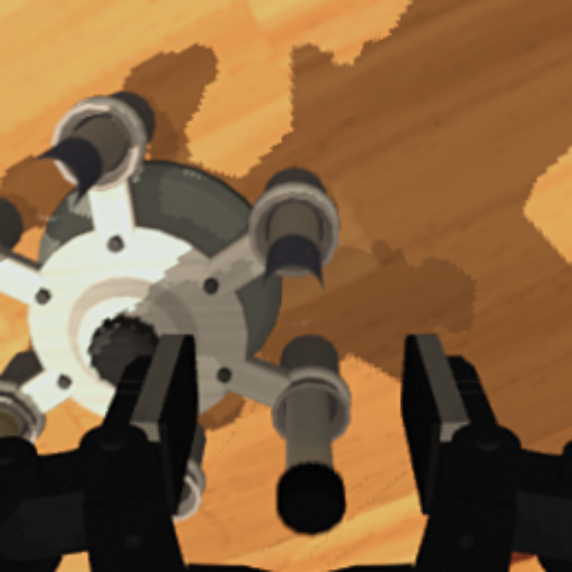

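Emit:
step_arm(dp=[[0.001,0,-0.02],[0.001,0,-0.04],[0.001,0,-0.058],[0.001,0,-0.064],[0.001,0,-0.064]], roll=[0,0,0,0,0], grip=[0.55,0.55,0.55,0.55,0.55])

```text
clock: 9.87
eef_pos: [0.5482, 0.025, 0.0785]
tool_rot: [0.165, -0.158, -0.687, 0.69]
ft_force: [-0.2, -0.0, 0.4]
grip_width: 0.0472
```

Emit:
step_arm(dp=[[0,0,0],[0,0,0],[0,0,0],[0,0,0],[0,0,0]], roll=[0,0,0,0,0], grip=[0,0,0,0,0])

```text
clock: 10.28
eef_pos: [0.5491, 0.0256, 0.0796]
tool_rot: [0.164, -0.159, -0.687, 0.69]
ft_force: [1.2, 3.5, 2.7]
grip_width: 0.016
```

Emit:
step_arm(dp=[[0,0,0.01],[0,0,0.03],[0,0,0.06],[0,0,0.09],[0,0,0.12]], roll=[0,0,0,0,0], grip=[0,0,0,0,0])

```text
clock: 10.7
eef_pos: [0.5486, 0.0249, 0.2017]
tool_rot: [0.164, -0.159, -0.687, 0.69]
ft_force: [1.0, 0.6, 0.4]
grip_width: 0.0157
```

Emit:
step_arm(dp=[[-0.025,0.032,0],[-0.05,0.064,0],[-0.072,0.092,0],[-0.0795,0.102,0],[-0.0795,0.102,0]], roll=[0,0,0,0,0], grip=[0,0,0,0,0])

```text
clock: 11.12
eef_pos: [0.4675, 0.1282, 0.2031]
tool_rot: [0.163, -0.158, -0.687, 0.69]
ft_force: [0.1, 0.3, -0.3]
grip_width: 0.0153
```

Emit:
step_arm(dp=[[0,0,-0.02],[0,0,-0.04],[0,0,-0.055],[0,0,-0.06]], roll=[0,0,0,0], grip=[0,0,0,0])

```text
clock: 11.45
eef_pos: [0.4665, 0.1269, 0.1413]
tool_rot: [0.164, -0.157, -0.686, 0.691]
ft_force: [0.0, -1.3, -0.2]
grip_width: 0.0157
```

```bash
python3 s.py; python3 - <<'E'
from h import *
im,d,K=snap('wrist','w10')
a=cv2.resize(im[120:380,150:410],None,fx=2.2,fy=2.2)
cv2.imwrite('pics/c10.png',a[:,:,::-1])
E
```

```text
t11.45 p [0.4665 0.1269 0.1413] jaw deg -116.3 down [-0.01  -0.004 -1.   ] F [ 0.  -1.3 -0.2] w 0.0157 q [ 0.59  0.18 -0.22 -0.   -1.18  0.52]
```

View pics/c10.png

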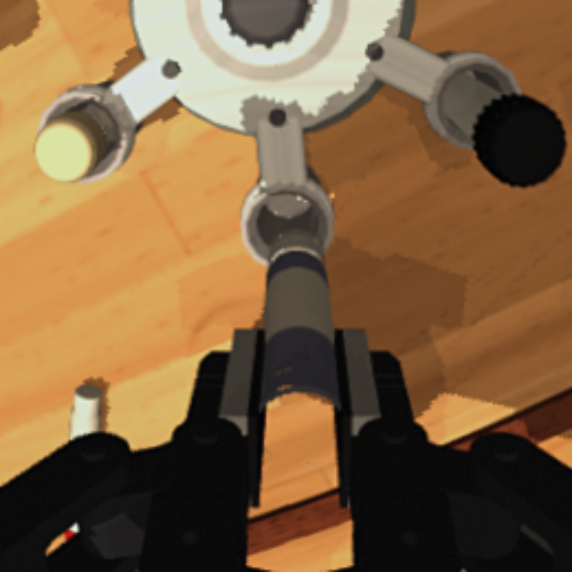

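```bash
python3 - <<'E'
from h import *
im,d,K=load('w10')
for n,u,v,z in[('rim',280.9,221,.06),('botfront',284.8,234,.0797),('botc',285,239,.0797)]: print(n,np.round(onz(K,u,v,z,True),4))
E
```

```text
rim [0.4728 0.126  0.06  ]
botfront [0.4695 0.1246 0.0797]
botc [0.4662 0.1261 0.0797]
```

Emit:
step_arm(dp=[[0.0025,-0.0005,0],[0.005,-0.001,0],[0.005,-0.001,-0.008],[0.005,-0.001,-0.016],[0.005,-0.001,-0.02]], roll=[0,0,0,0,0], grip=[0,0,0,0,0])

```text
clock: 11.92
eef_pos: [0.4712, 0.1258, 0.1203]
tool_rot: [0.164, -0.157, -0.686, 0.691]
ft_force: [-0.5, -0.3, -1.1]
grip_width: 0.0159
```

Emit:
step_arm(dp=[[0,0,-0.006],[0,0,-0.011],[0,0,-0.015],[0,0,-0.018]], roll=[0,0,0,0], grip=[0,0,0,0])

```text
clock: 12.25
eef_pos: [0.4708, 0.1269, 0.102]
tool_rot: [0.165, -0.157, -0.687, 0.69]
ft_force: [-3.7, 5.6, 5.4]
grip_width: 0.0154
```

Emit:
step_arm(dp=[[-0.001,0.001,-0.006],[-0.001,0.0015,-0.011],[-0.001,0.0015,-0.015],[-0.001,0.0015,-0.018]], roll=[0,0,0,0], grip=[0,0,0,0])

```text
clock: 12.58
eef_pos: [0.4696, 0.128, 0.0831]
tool_rot: [0.165, -0.157, -0.686, 0.691]
ft_force: [0.3, 0.5, 0.7]
grip_width: 0.0156
```

Emit:
step_arm(dp=[[0,0,-0.002],[0,0,-0.004],[0,0,-0.005],[0,0,-0.005]], roll=[0,0,0,0], grip=[0,0,0,0])

```text
clock: 12.92
eef_pos: [0.47, 0.128, 0.0794]
tool_rot: [0.164, -0.157, -0.686, 0.691]
ft_force: [-4.2, 0.6, 9.3]
grip_width: 0.0153
```

Emit:
step_arm(dp=[[0,0,0],[0,0,0],[0,0,0.02],[0,0,0.055],[0,0,0.09]], roll=[0,0,0,0,0], grip=[0.55,0.55,0.55,0.55,0.55])

```text
clock: 13.33
eef_pos: [0.4692, 0.1273, 0.1695]
tool_rot: [0.165, -0.156, -0.685, 0.692]
ft_force: [0.5, 0.2, 1.4]
grip_width: 0.0468
```

Emit:
step_arm(dp=[[0.009,-0.038,0],[0.018,-0.076,0],[0.027,-0.114,0],[0.036,-0.152,0],[0.045,-0.19,0]], roll=[0,0,0,0,0], grip=[0.55,0.55,0.55,0.55,0.55])

```text
clock: 13.75
eef_pos: [0.5143, -0.0646, 0.1695]
tool_rot: [0.165, -0.156, -0.686, 0.692]
ft_force: [1.0, 0.1, -0.7]
grip_width: 0.0472
```

```bash
python3 s.py
```

```text
t13.75 p [ 0.5143 -0.0646  0.1695] jaw deg -116.2 down [-0.014 -0.006 -1.   ] F [ 1.   0.1 -0.7] w 0.0472 q [ 0.18  0.23 -0.09  0.   -1.27  0.93]
```

Emit:
step_arm(dp=[[0.008,-0.036,-0.02],[0.0165,-0.065,-0.04],[0.0165,-0.072,-0.06],[0.0165,-0.072,-0.085],[0.0165,-0.072,-0.1]], roll=[0,0,0,0,0], grip=[0.55,0.55,0.55,0.55,0.55])

```text
clock: 14.17
eef_pos: [0.5293, -0.1376, 0.0665]
tool_rot: [0.167, -0.156, -0.685, 0.692]
ft_force: [-0.3, 0.6, -0.4]
grip_width: 0.0469
```

```bash
python3 s.py
```

```text
t14.17 p [ 0.5293 -0.1376  0.0665] jaw deg -116.4 down [-0.018 -0.005 -1.   ] F [-0.3  0.6 -0.4] w 0.0469 q [ 0.04  0.37 -0.17  0.01 -1.05  1.07]
```

Emit:
step_arm(dp=[[0.001,0.001,-0.008],[0.001,0.001,-0.01],[0.001,0.001,-0.01],[0.001,0.001,-0.01],[0.001,0.001,-0.01]], roll=[0,0,0,0,0], grip=[0.55,0.55,0,0,0])

```text
clock: 14.58
eef_pos: [0.5315, -0.1366, 0.058]
tool_rot: [0.166, -0.157, -0.685, 0.692]
ft_force: [0.7, -0.3, -0.4]
grip_width: 0.0183
```

Emit:
step_arm(dp=[[0,0,0],[0,0,0.02],[0,0,0.05],[0,0,0.08],[0,0,0.11]], roll=[0,0,0,0,0], grip=[0,0,0,0,0])

```text
clock: 15.0
eef_pos: [0.5314, -0.1365, 0.1701]
tool_rot: [0.165, -0.157, -0.685, 0.692]
ft_force: [1.0, 0.7, 0.6]
grip_width: 0.0181
```

```bash
python3 s.py
```

```text
t15.00 p [ 0.5314 -0.1365  0.1701] jaw deg -116.3 down [-0.014 -0.006 -1.   ] F [1.  0.7 0.6] w 0.0181 q [ 0.04  0.29 -0.01  0.01 -1.29  1.07]
```

Emit:
step_arm(dp=[[0.005,0.04,0],[0.01,0.08,0],[0.015,0.12,-0.01],[0.0205,0.152,-0.02],[0.0205,0.162,-0.03]], roll=[0,0,0,0,0], grip=[0,0,0,0,0])

```text
clock: 15.42
eef_pos: [0.5529, 0.0297, 0.1406]
tool_rot: [0.163, -0.156, -0.686, 0.691]
ft_force: [-0.3, -0.1, -0.4]
grip_width: 0.0177
```

```bash
python3 s.py; python3 - <<'E'
from h import *
im,d,K=snap('wrist','w11')
# bright rim ring detection: Hough circles around expected well2 region
g=cv2.cvtColor(im,cv2.COLOR_RGB2GRAY)[150:300,220:350]
print(cv2.HoughCircles(cv2.resize(g,None,fx=3,fy=3,interpolation=cv2.INTER_CUBIC),cv2.HOUGH_GRADIENT,1,60,param1=100,param2=25,minRadius=35,maxRadius=80))
def proj(P):
    R=cv2.Rodrigues(K['rvec'])[0]; c=R@np.array(P)+K['tvec']; M=K['camera_matrix']; th=np.arctan2(np.hypot(*c[:2]),c[2]); return M[:2,2]+M[0,0]*th*c[:2]/np.hypot(*c[:2])
print('well2 pred',(proj([.552,.025,.06])-[220,150])*3,'R px',3*np.linalg.norm(proj([.552,.025,.06])-proj([.5587,.0385,.06])))
E
```

```text
t15.42 p [0.5529 0.0297 0.1406] jaw deg -116.1 down [-0.011 -0.004 -1.   ] F [-0.3 -0.1 -0.4] w 0.0177 q [ 0.34  0.31 -0.05  0.   -1.22  0.78]
[[[202.5 177.5  40.2]]]
well2 pred [209.2465791  232.58087854] R px 61.372667974412806
```

Emit:
step_arm(dp=[[-0.001,-0.004,0],[-0.001,-0.004,-0.012],[-0.001,-0.004,-0.022],[-0.001,-0.004,-0.032],[-0.001,-0.004,-0.038]], roll=[0,0,0,0,0], grip=[0,0,0,0,0])

```text
clock: 15.88
eef_pos: [0.5504, 0.0247, 0.0995]
tool_rot: [0.165, -0.155, -0.686, 0.692]
ft_force: [0.9, 0.8, 0.2]
grip_width: 0.018
```

Bottom is about 10 mm inside the rim with no contact force; continue down.

Emit:
step_arm(dp=[[0.001,0.0005,-0.008],[0.001,0.0005,-0.016],[0.001,0.0005,-0.022],[0.001,0.0005,-0.027],[0.001,0.0005,-0.029]], roll=[0,0,0,0,0], grip=[0,0,0,0,0])

```text
clock: 16.3
eef_pos: [0.5512, 0.0251, 0.0696]
tool_rot: [0.165, -0.155, -0.686, 0.692]
ft_force: [0.1, -0.8, -0.6]
grip_width: 0.0179
```

Emit:
step_arm(dp=[[0,0,-0.002],[0,0,-0.004],[0,0,-0.004]], roll=[0,0,0], grip=[0,0,0])

```text
clock: 16.55
eef_pos: [0.5524, 0.0247, 0.0678]
tool_rot: [0.164, -0.156, -0.686, 0.692]
ft_force: [-2.8, -0.4, 9.2]
grip_width: 0.0184
```

Emit:
step_arm(dp=[[0,0,0],[0,0,0],[0,0,0.03],[0,0,0.07],[0,0,0.11]], roll=[0,0,0,0,0], grip=[0.55,0.55,0.55,0.55,0.55])

```text
clock: 16.97
eef_pos: [0.5514, 0.0245, 0.1781]
tool_rot: [0.165, -0.155, -0.685, 0.692]
ft_force: [0.9, 0.2, 0.4]
grip_width: 0.0469
```

Emit:
step_arm(dp=[[-0.02,-0.02,0.03],[-0.05,-0.04,0.05],[-0.08,-0.06,0.06],[-0.11,-0.08,0.06],[-0.13,-0.11,0.06]], roll=[0,0,0,0,0], grip=[0.55,0.55,0.55,0.55,0.55])

```text
clock: 17.38
eef_pos: [0.4195, -0.0854, 0.2391]
tool_rot: [0.163, -0.155, -0.686, 0.692]
ft_force: [-0.2, -1.7, 0.2]
grip_width: 0.0474
```

```bash
python3 s.py; python3 - <<'E'
from h import *
im,d,K=snap('wrist','w12'); a,_,_=snap('scene','scene1'); b,_,_=snap('side','side1')
a=a[150:270,195:315]; b=b[170:290,240:360]
o=cv2.resize(np.hstack([a,b]),None,fx=3.2,fy=3.2,interpolation=cv2.INTER_CUBIC)
cv2.imwrite('pics/c12.png',np.clip(o[:,:,::-1].astype(float)*1.4,0,255).astype('uint8'))
E
sed -e "s/scene0/scene1/;s/side0/side1/;s/top=.*/top=[.1165,.108,.081,.1165,.108,.081]; nm='SOVSOV'/" m.py > m2.py; python3 m2.py
python3 - <<'E'
from h import *
for n in('scene','side'):   # timer, bottle unmoved?
    A,_,_=load(n+'0');B,_,_=load(n+'1'); D=cv2.absdiff(A,B).max(2)>50
    _,_,s,c=cv2.connectedComponentsWithStats(D.astype('uint8')); print(n,[(q[:4].tolist(),int(q[4])) for q in s[1:] if q[4]>25])
E
```

```text
t17.38 p [ 0.4195 -0.0854  0.2391] jaw deg -116.0 down [-0.013 -0.006 -1.   ] F [-0.2 -1.7  0.2] w 0.0474 q [ 0.17  0.02 -0.15  0.   -1.41  0.94]
scene1 S 42 0.1205 [0.5975 0.1483 0.0128] [0.5974 0.1461]
scene1 O 22 0.109 [0.6047 0.0708 0.0082] [0.6049 0.0701]
scene1 V 44 0.0836 [0.5502 0.0258 0.0109] [0.5489 0.0242]
scene1 S 52 0.1202 [0.4802 0.0547 0.0131] [0.4811 0.0546]
scene1 O 27 0.107 [0.4686 0.1256 0.0078] [0.4673 0.1228]
scene1 V 37 0.0844 [0.5294 0.1735 0.012 ] [0.5269 0.1738]
rotor [0.5384 0.0998 0.6674] [[0.2, 2.1], [-3.4, -1.2], [1.0, 0.2], [0.7, 1.3], [-0.2, -2.0], [1.7, -0.5]]
rack ((567.7083129882812, -150.12673950195312), (52.62881088256836, 137.7472686767578), 71.41136169433594) 0.05167787156589476
side1 S 78 0.1188 [0.5999 0.1483 0.0117] [0.5991 0.1493]
side1 O 29 0.1084 [0.6104 0.0755 0.0092] [0.6085 0.0798]
side1 V 52 0.083 [0.5512 0.0271 0.0108] [0.5516 0.0291]
side1 S 68 0.1192 [0.4826 0.0558 0.0123] [0.4818 0.0574]
side1 O 29 0.1088 [0.4718 0.1284 0.0094] [0.4717 0.1342]
side1 V 68 0.0824 [0.5296 0.1748 0.0102] [0.5299 0.1768]
rotor [0.5409 0.1017 0.6732] [[0.
[... 886 characters left out ...]
4], 95), ([136, 354, 18, 32], 90), ([7, 357, 16, 7], 57), ([166, 358, 23, 43], 486), ([16, 365, 51, 55], 1096), ([125, 366, 15, 19], 65), ([89, 371, 17, 5], 60), ([148, 372, 11, 23], 38), ([183, 373, 51, 44], 1149), ([116, 391, 20, 17], 203), ([228, 390, 26, 30], 282)]
side [([359, 0, 42, 71], 1226), ([370, 0, 22, 12], 141), ([389, 14, 19, 16], 212), ([377, 34, 15, 4], 49), ([356, 74, 37, 45], 955), ([338, 140, 69, 70], 2982), ([519, 158, 22, 55], 537), ([415, 173, 19, 29], 479), ([298, 190, 8, 11], 77), ([475, 193, 43, 10], 169), ([327, 195, 11, 19], 156), ([488, 199, 72, 113], 5215), ([328, 219, 12, 11], 102), ([546, 219, 14, 16], 76), ([417, 319, 30, 101], 2430), ([401, 326, 5, 30], 120)]
```

View pics/c12.png

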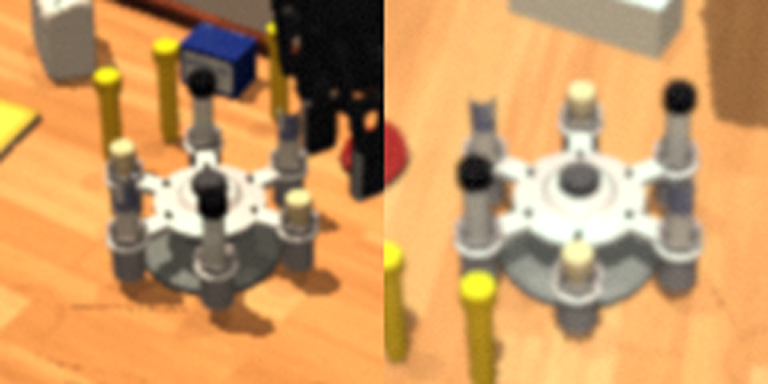

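```bash
python3 -c "
from workcell import *
print(finish_job())"
```

```text
the job is handed in; nothing more can be done
None
```

The rotor is rebalanced: all six tubes stand opposite their twins, and I handed the job in at about 17.5 s of the 88 s allowed.

**Moves:** I parked one vial in the rack. One screw-cap tube then went into the vial's old well, and one open tube into the screw-cap tube's old well. The parked vial went last, into the open tube's old well.

**Last checks:**
- **Seating:** In the side view each moved tube's top is within 0.6 mm of its untouched twin's height. The scene view agrees to 2 mm. Each moved tube also met its well floor with about 9 N.
- **Opposite twins:** The final picture shows the pairs facing each other and every tube upright.
- **Other objects:** Comparing images before and after showed no change at the wash bottle or the timer. The final picture shows the yellow look-alikes still standing, though the arm was in front of one of them.

**Disagreements and oddities:**
- The camera calibrations disagreed by 2–3 mm on the rotor's position; I averaged them and corrected at each grasp.
- Parking the vial gave a brief 26 N vertical force, probably at the rack well's chamfer, before it seated.
- The tool drifted about 1° from vertical by the last moves, and the vial still seated.

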